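# Show a bottle's underside code to the bench reader

## Robot

A 7-joint arm with a two-finger parallel gripper is mounted at the origin on the work surface. World frame = base frame: x ahead of the robot, y to its left, z up, the work surface at z = 0. Lengths are in m, angles in rad, forces in N, time in s.
With the tool pointing down it reaches from about 0.425 to 0.875 m from the base axis. Payload 4.7 kg.
Tool frame: the origin (TCP) lies midway between the tips of the shut fingers; the grasp point (between the pads) lies 19 mm behind it; z points along the fingers, y is the line along which they close (so a half turn about z gives the same grasp; the last joint's range is limited). The gripper opens to 85 mm and grips with 20 to 120 N. Pads are 22 mm wide; open, the fingers measure 114 mm over their backs; the gripper's body (76 mm by 85 mm) begins 54 mm behind the grasp point. The pads swing forward as they close: fully open they stand 13 mm farther back than shut.
Start: joints at [1.193, 0.321, -0.07, 1.45, 0.023, 1.371, -0.057], TCP at [0.248, -0.601, 0.231] pointing down, gripper open.
Joint ranges: [-2.86, 2.86], [-0.3, 2.09], [-1.38, 1.24], [0.06, 2.45], [-1.56, 4.7], [0.09, 2.05], [-2.69, 2.69]. Speed limits (rad/s): [2.57, 2.57, 3.14, 3.14, 3.14, 3.14, 3.14].

## Interface

Orientations are given as [roll, pitch, yaw] about the fixed x, y, z axes, in that order (R = Rz(yaw) Ry(pitch) Rx(roll)).
In Python, from workcell import bot gives the robot as it stands. The module is installed in compiled form; this text tells all that it offers.
- The arm moves only by the tool play_rows, never from a script. Its argument "motion" is a list of rows, each an object of numbers: "tx", "ty", "tz": the shift along the world's x, y, z in m; "yaw": the turn about the world's z in degrees. A call has 1 to 8 rows; each row is the pose to reach, as a shift and turn from the pose commanded when the call began; what a row does not reach only later rows make up. A row lasts 1/10 s, in which the tool goes at most 50 mm and 8.59 degrees, less where a joint would pass 70% of its speed; a pose out of reach is approached as far as the arm can. A call with a gripper value outside its range is refused whole. "claw" is the finger opening in m, from 0 to 0.0854, set as the call begins (left out, the last holds). The fingers move at their own pace and stop on an object; "force" is the grip in N (left out, the last holds). Time passes only in rows, so rows that repeat a pose let the fingers close. It gives the time, the measured TCP pose, the force, the opening and the grip force at its end, in the units of the state.
- bot.get_obs(): the state, without advancing time (a new reading comes with each control period).
- bot.grab_frame(name): name is "side" or "top"; returns the picture (420x560x3 uint8, red, green, blue); there is no depth.
- bot.camera_model(name): a dict with "fx", "fy", "cx", "cy" (pixels), "view" (4x4, takes a point from world to camera coordinates). Camera axes: x right, y up, looking along -z (the intrinsics and any distortion apply to the point x, -y, -z); pixel columns grow to the right and rows downward; lengths in m; the calibration is good to about 2 mm. A picture is of the moment at which its call begins. camera_model takes no time and is no camera call.
- bot.sign_off(): hands the job in; it is judged then, once.
The state is a dict: "t": time; "joint_positions": joint angles; "joint_vel": joint speeds; "tau": joint torques, N m; "ee_pos": TCP position; "orientation": TCP orientation; "contact_force": force on the tool from outside, world axes, zero at the start; "ft_torque": the same for the moment, N m; "finger_gap": finger opening in m; "grasp_force": force on a finger pad.
Only numpy, scipy, OpenCV 4.12 (cv2) and the standard library are available. Lean on these libraries where they do the work, as an engineer would, in place of code of your own. Each camera call takes 0.05 s, during which the arm holds its last target. There are 200 camera calls.

## Task

Take the orange-capped sample bottle by its cap, slide it forward out of its slot in the hanging rack, and carry it to the code reader. Tilt it so that its underside squarely faces the reader's sloping window, centred on it and about 40 mm away, and keep holding it still there: the program finishes with the bottle still in the gripper. Do not touch the reader with the bottle, leave the other two bottles hanging where they are, and do not knock over the conical flask or the beaker.

Things in the scene. Friction and masses are not known exactly. Their poses are not given: they have to be found in the camera images.
- orange_bottle: The bottle to show: loose, sealed, amber glass, 56 to 112 g, 100 mm tall. Body 34 mm diameter up to 50 mm; shoulder to 56; neck 17 mm diameter to 70; round orange cap 32 mm diameter from 70 to 100 mm. Origin: centre of its underside, z along the axis to the cap. Starts upright, hung by its neck in one of the rack's slots, cap resting on the fork plate, underside 55 mm above the bench.
- bottle_cap (a point): Centre of the top face of the orange cap, on the bottle's axis, 100 mm from the underside.
- rack: Fixed rack: green foot (8 mm thick, x -50 to 60 mm) and back wall (x 40 to 50), aluminium fork plate on top. Origin on the bench below the middle bottle's axis; x to the closed back, y along the 270 mm row, z up. Three slots, 21 mm wide, along x at y = -85, 0, 85 mm, open at the plate's front edge (x = -40), closed at x = 12. Bottles hang at x = 0, one per slot; which is where varies.
- rack_plate (a point): Centre of the fork plate's front edge, on its top face: rack x = -40, y = 0, 125 mm above the bench. The plate is 6 mm thick. Neither cap nor body passes through a slot; a hanging bottle can rise 8 mm before its shoulder meets the plate. It is clear of the plate once its axis has passed rack x = -57 mm.
- reader: Fixed code reader on the bench: black foot 120 x 100 x 18 mm, grey column and tilted white square head. Origin: on the bench; the window's centre lies at x = 40, y = 0, z = 100 mm, the foot from x = -10 to 110 mm. It looks towards its own -x (roughly towards the robot).
- reader_window: The reader's head, fixed on the stand: white square block 74 x 74 x 30 mm with a dark window framed in red on its face. Origin: centre of the window, 100 mm above the bench; z points straight out of the window, leaning 35 degrees from vertical towards the reader's -x side; x and y lie in the window's face.
- white_bottle: Same bottle as orange_bottle (100 mm tall, same shape and hanging height) but with a white cap; loose, hangs in another slot of the rack. Origin: centre of its underside, z up to the cap.
- blue_bottle: Same bottle as orange_bottle (100 mm tall, same shape and hanging height) but with a blue cap; loose, hangs in another slot of the rack. Origin: centre of its underside, z up to the cap.
- flask: Loose conical glass flask, 82 mm wide at its foot, 120 mm tall, standing at the far side of the bench; origin: centre of its underside, z up.
- beaker: Loose glass beaker, 70 mm wide, 90 mm tall, standing on the left of the bench; origin: centre of its underside, z up.
Things that resemble listed ones, but are neither listed nor needed, are in the scene too. Leave any purple or turquoise look-alike of the orange_bottle alone.

How it is judged:
By the outcome, as a careful person would: the job done as asked, in the order asked, and still so for the second after the job is handed in, while the arm keeps its last pose, push and grip.
It also fails if it takes over 38 s, if anything falls off the work surface, if the arm or the gripper's body presses on something with over 40 N, if the wrist force passes 120 N, or if a joint passes its speed limit or range.

## Working session

There is one attempt and no reset: what is moved stays moved. The work goes in short steps, Python scripts to look and compute and a tool call to move; the robot and the scene stay as the last step left them, time stands still between calls to the robot, and variables do not carry over. Pictures are saved under pics/ and viewed, at most 10 in all, crops included, and the job is handed in when it is done.

Besides the shell and the picture viewer there is one more tool, called after "Request:" as a command line: name --argument value ..., lists and objects as JSON in quotes. play_rows: Moves the arm, as the interface text tells. Its arguments: {"type":"object","properties":{"motion":{"type":"array","items":{"type":"object","properties":{"tx":{"type":"number"},"ty":{"type":"number"},"tz":{"type":"number"},"yaw":{"type":"number"}}}},"claw":{"type":"number"},"force":{"type":"number"}},"required":["motion"]}

```bash
mkdir -p pics; ls; python3 - <<'E'
from workcell import bot
import cv2,numpy as np
o=bot.get_obs()
for k,v in o.items(): print(k,np.round(v,4))
for n in("side","top"):
    f=bot.grab_frame(n); cv2.imwrite(f"pics/{n}0.png",f[:,:,::-1]); np.save(n+"0.npy",f)
    print(n,{k:(np.round(v,4).tolist()) for k,v in bot.camera_model(n).items()})
E
```

```text
pics
t 0.0
joint_positions [ 1.1931  0.3218 -0.0701  1.4517  0.0226  1.3708 -0.0569]
joint_vel [-0.0005 -0.0003  0.0009 -0.0003  0.0011 -0.0002 -0.0015]
tau [-1.20000e-03 -4.93584e+01 -3.82600e-01 -3.14333e+01  1.32000e-02
  1.12000e-02  0.00000e+00]
ee_pos [ 0.248  -0.6002  0.2302]
orientation [-3.1396e+00  1.0000e-04  3.9190e-01]
contact_force [-0.4194 -0.0685 -0.631 ]
ft_torque [-0.0101 -0.0037 -0.0182]
grasp_force 0.0
finger_gap 0.0853
side {'fx': 397.0676, 'fy': 397.0676, 'cx': 276.1536, 'cy': 209.1062, 'view': [[-0.7769, -0.6291, 0.0255, 0.5195], [0.3294, -0.3716, 0.868, -0.2539], [-0.5366, 0.6827, 0.4959, -0.9861], [0.0, 0.0, 0.0, 1.0]]}
top {'fx': 420.2332, 'fy': 420.2332, 'cx': 275.0667, 'cy': 213.3103, 'view': [[-0.1182, -0.993, 0.0053, 0.1394], [0.9715, -0.1145, 0.2077, -0.574], [-0.2056, 0.0297, 0.9782, -1.2226], [0.0, 0.0, 0.0, 1.0]]}
```

View pics/side0.png

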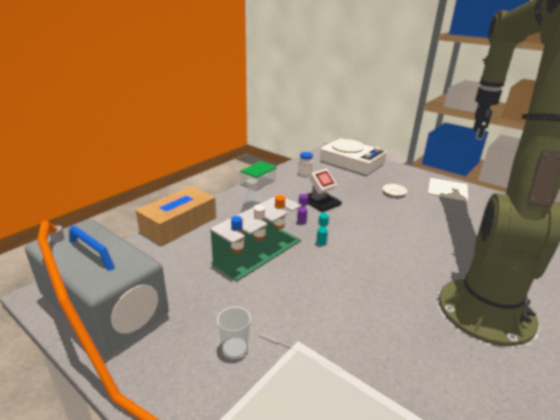

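View pics/top0.png

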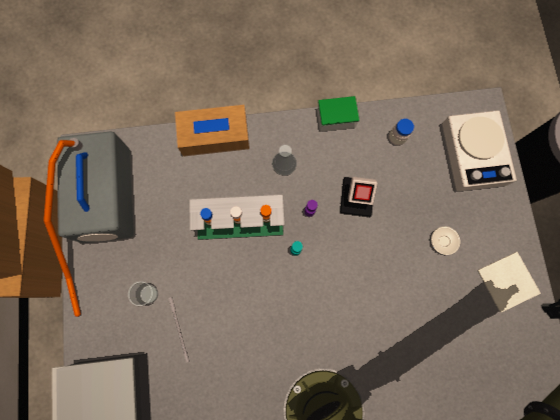

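Side view: rack with blue (237,223), white (259,212), orange (280,202) caps; purple (303,200) and turquoise (322,228) look-alikes; reader window (324,180); beaker (235,333). Top view: orange (266,212), white (236,213), blue (206,215), purple (311,208), turquoise (296,248), reader window (363,193), flask (285,160).

```bash
cat > h.py <<'E'
import numpy as np, cv2
from scipy.optimize import least_squares
from workcell import bot
CM={n:bot.camera_model(n) for n in("side","top")}
def proj(n,p):
    c=CM[n]; V=np.array(c["view"]); q=np.atleast_2d(p)@V[:3,:3].T+V[:3,3]
    return np.c_[c["cx"]+c["fx"]*q[:,0]/-q[:,2], c["cy"]+c["fy"]*-q[:,1]/-q[:,2]]
def tri(ps,pt):
    r=least_squares(lambda x:np.r_[proj("side",x)[0]-ps,proj("top",x)[0]-pt],[.6,0,.1]); return r.x,np.abs(r.fun).max()
def onz(n,uv,z):
    return least_squares(lambda x:proj(n,[x[0],x[1],z])[0]-uv,[.6,0]).x
def blob(f,h0,h1,uv,R=22,s=120,v=50):
    H=cv2.cvtColor(np.ascontiguousarray(f),cv2.COLOR_RGB2HSV); m=(H[...,0]>=h0)&(H[...,0]<=h1)&(H[...,1]>s)&(H[...,2]>v)
    yy,xx=np.mgrid[:m.shape[0],:m.shape[1]]; m&=(abs(xx-uv[0])<R)&(abs(yy-uv[1])<R)
    return np.array([xx[m].mean(),yy[m].mean()]),m.sum(),m
E
python3 - <<'E'
from h import *
S=np.load("side0.npy");T=np.load("top0.npy")
for n,h,us,ut in[("orange",(5,20),(280,202),(266,212)),("blue",(105,125),(237,223),(206,215)),("purple",(130,155),(303,200),(311,208)),("turq",(80,95),(322,228),(296,248))]:
    a,na,_=blob(S,*h,us,12);b,nb,_=blob(T,*h,ut,12)
    print(n,a,na,b,nb,*[np.round(q,4) for q in tri(a,b)],"onz .14/.155",np.round(onz("top",b,.145),4))
def red(f,uv):
    H=cv2.cvtColor(f,cv2.COLOR_RGB2HSV); m=((H[...,0]<8)|(H[...,0]>170))&(H[...,1]>90)
    yy,xx=np.mgrid[:420,:560]; m&=(abs(xx-uv[0])<16)&(abs(yy-uv[1])<16)
    r=cv2.minAreaRect(np.argwhere(m)[:,::-1].astype(np.float32)); return np.array(r[0]),r,m.sum()
a=red(S,(324,180));b=red(T,(363,193));print(a,b,tri(a[0],b[0]))
for n,f,uv,w,h in(("s",S,(200,145),170,140),("t",T,(180,130),210,140)):
    x,y=uv; c=f[y:y+h,x:x+w]; cv2.imwrite(f"pics/z{n}.png",cv2.resize(c,(w*7//2,h*7//2),interpolation=cv2.INTER_CUBIC)[:,:,::-1])
a=cv2.imread("pics/zt.png");b=cv2.imread("pics/zs.png")
w=max(a.shape[1],b.shape[1]);a,b=[cv2.copyMakeBorder(i,0,0,0,w-i.shape[1],0) for i in(a,b)]
cv2.imwrite("pics/z.png",cv2.resize(np.vstack([a,b]),(450,600)) if 0 else cv2.resize(np.vstack([a,b]),None,fx=.61,fy=.61))
E
```

```text
orange [279.54054054 200.68468468] 111 [265.55639098 211.59398496] 133 [0.5779 0.1004 0.1441] 0.418 onz .14/.155 [0.5766 0.0998]
blue [236.1779661  222.71186441] 118 [205.93269231 213.57692308] 104 [0.5915 0.2691 0.1418] 0.0056 onz .14/.155 [0.5907 0.2687]
purple [303.34259259 201.94444444] 108 [310.816 206.712] 125 [ 0.5894 -0.0382  0.0794] 0.1804 onz .14/.155 [ 0.5757 -0.0302]
turq [322.41436464 228.3038674 ] 181 [296.03875969 247.65891473] 129 [0.4747 0.0203 0.0543] 0.1446 onz .14/.155 [0.4641 0.0268]
(array([324.29412842, 178.32354736]), ((324.29412841796875, 178.32354736328125), (14.92037582397461, 10.461413383483887), 59.03623962402344), np.int64(143)) (array([362.61538696, 191.92308044]), ((362.6153869628906, 191.92308044433594), (16.473756790161133, 16.473756790161133), 11.309932708740234), np.int64(263)) (array([ 0.61193098, -0.19516848,  0.10148133]), np.float64(0.022990261312656912))
```

View pics/zt.png

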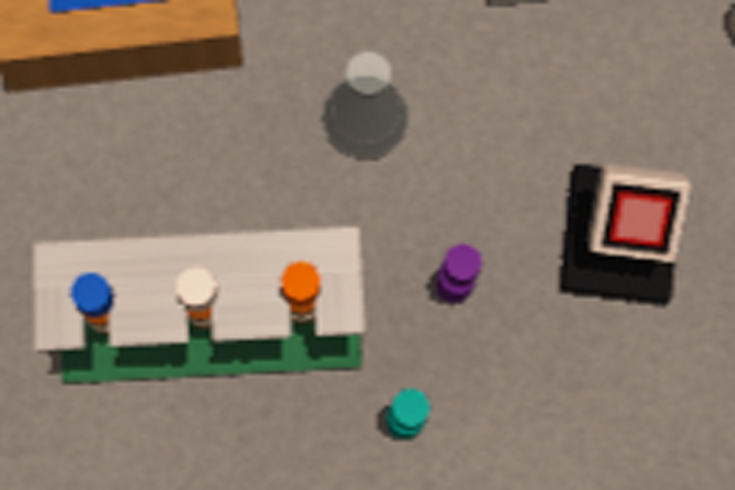

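```bash
python3 - <<'E'
from h import *
S=np.load("side0.npy");T=np.load("top0.npy")
th=np.linspace(0,2*np.pi,60)
def cyl(x,y,z0,z1,r): return np.vstack([np.c_[x+r*np.cos(th),y+r*np.sin(th),np.full(60,z)] for z in(z0,z1)])
def cen(n,P):
    h=cv2.convexHull(proj(n,P).astype(np.float32));m=cv2.moments(h);return np.array([m["m10"]/m["m00"],m["m01"]/m["m00"]])
obs=[]
for sl,h,us,ut in((-.085,(5,20),(280,202),(266,212)),(.085,(105,125),(237,223),(206,215))):
    obs.append((sl,blob(S,*h,us,12)[0],blob(T,*h,ut,12)[0]))
def res(p):
    x,y,a=p; r=[]
    for sl,s,t in obs:
        P=cyl(x-np.sin(a)*sl,y+np.cos(a)*sl,.125,.155,.016); r+=[cen("side",P)-s,cen("top",P)-t]
    return np.concatenate(r)
R=least_squares(res,[.585,.18,-.08],diff_step=1e-3,x_scale=[.01,.01,.1]);x,y,a=R.x
print("rack",R.x,np.degrees(a),"res",R.fun.round(2),"orange",x+np.sin(a)*.085,y-np.cos(a)*.085)
# window: corners of white head face from zoomed top view
hc=np.array([(604,165),(690,178),(678,262),(590,252)])/3.5+[180,130]-.35
foot=np.array([(562,290),(668,302)])/3.5+[180,130]-.35
t=np.radians(35)
def win(x,y,a,pts):
    c,s=np.cos(a),np.sin(a);Rz=np.array([[c,-s,0],[s,c,0],[0,0,1]])
    X=np.array([np.cos(t),0,np.sin(t)]);Y=np.array([0,1,0])
    return (pts[:,:1]*X+pts[:,1:]*Y)@Rz.T+[x,y,.1]
sq=np.array([(1,1),(1,-1),(-1,-1),(-1,1)])*.037
def footp(x,y,a):
    q=np.array([(-.05,.05),(-.05,-.05)]);c,s=np.cos(a),np.sin(a);return np.c_[q@np.array([[c,s],[-s,c]])+[x,y],[.018,.018]]
def rr(p,w=(1,1)):
    return np.r_[w[0]*(proj("top",win(*p,sq))-hc).ravel(),w[1]*(proj("top",footp(*p))-foot).ravel()]
for w in((1,1),(1,0),(.01,1)):
    R=least_squares(lambda p:rr(p,w),[.612,-.195,-.1],x_scale=[.01,.01,.1]);print(R.x,np.degrees(R.x[2]),R.fun.round(2))
c=[];
for n,f,uv,k in(("s",S,(285,150),9),("t",T,(335,165),9)):
    u,v=uv;c.append(cv2.resize(f[v:v+62,u:u+44],None,fx=9,fy=9,interpolation=cv2.INTER_CUBIC))
cv2.imwrite("pics/r.png",np.hstack(c)[:,:,::-1]);
E
```

```text
rack [ 0.58560504  0.18390421 -0.07605194] -4.357455445577154 res [ 0.3   1.05  0.14 -0.59 -0.04  0.45  0.18 -0.16] orange 0.5791468584706143 0.09914990336990048
[ 0.61386529 -0.19518554 -0.23659265] -13.55576051656652 [-0.03  1.48  0.36  0.64 -0.98 -0.24 -0.22 -0.22 -0.2  -1.01  1.09 -0.75]
[ 0.61506748 -0.19602851 -0.22811802] -13.070200038370071 [ 0.1   1.15  0.49  0.11 -0.68 -0.75  0.07 -0.52  0.   -0.    0.   -0.  ]
[ 0.61131057 -0.19309327 -0.23134702] -13.255207666144642 [-0.01  0.02 -0.    0.01 -0.01  0.01 -0.01  0.01 -0.66 -0.06  0.66  0.04]
```

View pics/r.png

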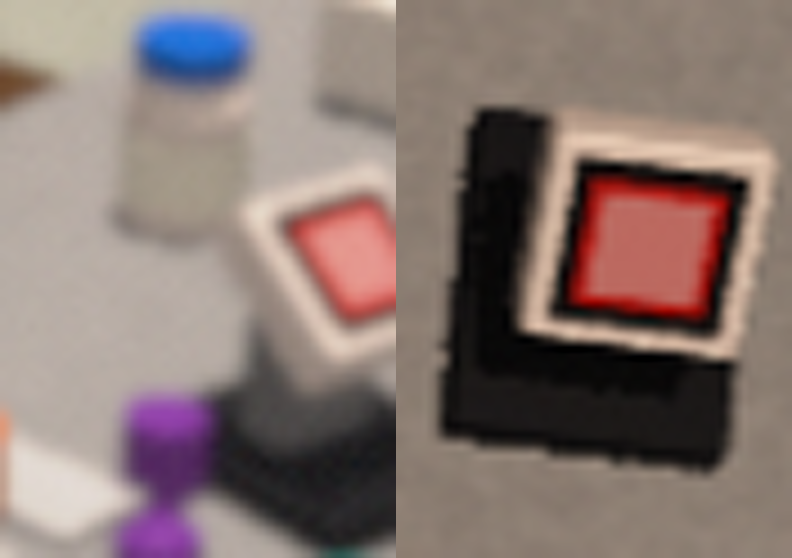

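The crop shows the head face corners in the top view (553,132), (772,155), (738,358), (520,330); earlier I had included the block's rear edge, so I refit.

```bash
python3 - <<'E'
from h import *
f=lambda L:(np.array(L)-[396,0]+.5)/9-.5+[335,165]
Q=[f([(553,132),(772,155),(738,358),(520,330)]),f([(578,158),(748,180),(718,335),(550,318)]),f([(585,178),(735,195),(710,320),(565,305)])]
t=np.radians(35); sq=np.array([(1,1),(1,-1),(-1,-1),(-1,1)])
def win(x,y,a,h):
    c,s=np.cos(a),np.sin(a);Rz=np.array([[c,-s,0],[s,c,0],[0,0,1]])
    return h*(sq[:,:1]*[np.cos(t),0,np.sin(t)]+sq[:,1:]*[0,1,0])@Rz.T+[x,y,.1]
R=least_squares(lambda p:np.concatenate([(proj("top",win(*p[:3],h))-q).ravel() for q,h in zip(Q,(.037,p[3],p[4]))]),[.61,-.195,-.15,.03,.02],x_scale=[.01,.01,.1,.01,.01])
print(R.x,np.degrees(R.x[2]),np.abs(R.fun).max())
# bottom targets
x,y,a=.6125,-.195,R.x[2]
E
```

```text
[ 0.61176549 -0.19513113 -0.22574312  0.0280635   0.02350968] -12.934128024435076 1.0231920602690252
```

Request:
play_rows --motion '[{"tx": 0.02,"ty": 0.04,"tz": 0.01,"yaw": 8},{"tx": 0.04,"ty": 0.08,"tz": 0.02,"yaw": 16},{"tx": 0.06,"ty": 0.12,"tz": 0.03,"yaw": 24},{"tx": 0.08,"ty": 0.16,"tz": 0.03,"yaw": 32},{"tx": 0.1,"ty": 0.2,"tz": 0.03,"yaw": 40},{"tx": 0.12,"ty": 0.24,"tz": 0.03,"yaw": 48},{"tx": 0.14,"ty": 0.28,"tz": 0.03,"yaw": 56},{"tx": 0.16,"ty": 0.32,"tz": 0.03,"yaw": 64}]' --claw 0.058 --force 25

```text
t: 0.9
ee_pos: [0.4085, -0.2789, 0.2611]
orientation: [-3.141, 0.0, 1.514]
contact_force: [-0.1, -1.1, 0.2]
finger_gap: 0.058
grasp_force: 0.0
```

Request:
play_rows --motion '[{"tx": 0.015,"ty": 0.034,"yaw": 8},{"tx": 0.03,"ty": 0.068,"yaw": 16},{"tx": 0.045,"ty": 0.102,"yaw": 24},{"tx": 0.06,"ty": 0.136,"yaw": 32},{"tx": 0.075,"ty": 0.17,"yaw": 40},{"tx": 0.09,"ty": 0.204,"yaw": 48},{"tx": 0.105,"ty": 0.238,"yaw": 56},{"tx": 0.12,"ty": 0.272,"yaw": 64}]'

```text
schema error: expected keys tx, ty, tz, yaw
```

Request:
play_rows --motion '[{"tx": 0.015,"ty": 0.034,"yaw": 8},{"tx": 0.03,"ty": 0.068,"yaw": 16},{"tx": 0.045,"ty": 0.1,"yaw": 24},{"tx": 0.051,"ty": 0.106,"yaw": 25},{"tx": 0.051,"ty": 0.106,"yaw": 25},{"tx": 0.051,"ty": 0.106,"tz": -0.02,"yaw": 25},{"tx": 0.051,"ty": 0.106,"tz": -0.04,"yaw": 25},{"tx": 0.051,"ty": 0.106,"tz": -0.04,"yaw": 25}]'

```text
schema error: expected keys tx, ty, tz, yaw
```

Request:
play_rows --motion '[{"tx": 0.015,"ty": 0.034,"tz": 0,"yaw": 8},{"tx": 0.03,"ty": 0.068,"tz": 0,"yaw": 16},{"tx": 0.045,"ty": 0.102,"tz": 0,"yaw": 24},{"tx": 0.06,"ty": 0.136,"tz": 0,"yaw": 32},{"tx": 0.075,"ty": 0.17,"tz": 0,"yaw": 40},{"tx": 0.09,"ty": 0.204,"tz": 0,"yaw": 48},{"tx": 0.105,"ty": 0.238,"tz": 0,"yaw": 56},{"tx": 0.12,"ty": 0.272,"tz": 0,"yaw": 64}]'

```text
t: 1.7
ee_pos: [0.5283, -0.0074, 0.2611]
orientation: [-3.141, -0.0, 2.631]
contact_force: [0.7, 0.1, 0.2]
finger_gap: 0.0581
grasp_force: 0.0
```

Request:
play_rows --motion '[{"tx": 0.015,"ty": 0.034,"tz": 0,"yaw": 8},{"tx": 0.03,"ty": 0.068,"tz": 0,"yaw": 16},{"tx": 0.045,"ty": 0.1,"tz": 0,"yaw": 24},{"tx": 0.051,"ty": 0.106,"tz": 0,"yaw": 25},{"tx": 0.051,"ty": 0.106,"tz": 0,"yaw": 25},{"tx": 0.051,"ty": 0.106,"tz": -0.02,"yaw": 25},{"tx": 0.051,"ty": 0.106,"tz": -0.04,"yaw": 25},{"tx": 0.051,"ty": 0.106,"tz": -0.04,"yaw": 25}]'

```text
t: 2.5
ee_pos: [0.5773, 0.0943, 0.2184]
orientation: [-3.139, -0.005, 3.058]
contact_force: [-0.1, -1.1, 0.3]
finger_gap: 0.0579
grasp_force: 0.0
```

Request:
play_rows --motion '[{"tx": 0,"ty": 0,"tz": -0.015,"yaw": 0},{"tx": 0,"ty": 0,"tz": -0.03,"yaw": 0},{"tx": 0,"ty": 0,"tz": -0.045,"yaw": 0},{"tx": 0,"ty": 0,"tz": -0.045,"yaw": 0}]'

```text
t: 2.9
ee_pos: [0.5776, 0.0965, 0.1736]
orientation: [-3.141, -0.004, 3.062]
contact_force: [-0.7, 0.3, -0.1]
finger_gap: 0.0584
grasp_force: 0.0
```

```bash
python3 - <<'E'
from h import *
o=bot.get_obs();print(np.round(o["ee_pos"],4),o["orientation"],o["joint_positions"])
f=bot.grab_frame("top");g=bot.grab_frame("side")
p=np.array(o["ee_pos"])
c=[cv2.resize(f[170:250,200:320],None,fx=5,fy=5,interpolation=3),cv2.resize(g[150:270,200:340],None,fx=400/120,fy=400/120,interpolation=3)[:,:200]]
c=[cv2.resize(f[175:245,220:310],(400,311),interpolation=3),cv2.resize(g[155:225,240:330],(400,311),interpolation=3)]
cv2.imwrite("pics/g1.png",np.hstack(c)[:,:,::-1])
E
```

```text
[0.5776 0.0965 0.1736] [-3.14078963 -0.00418929  3.06195549] [ 0.44966769  0.31511287 -0.78817221  1.66680946  0.23192183  1.26109566
  1.10510087]
```

View pics/g1.png

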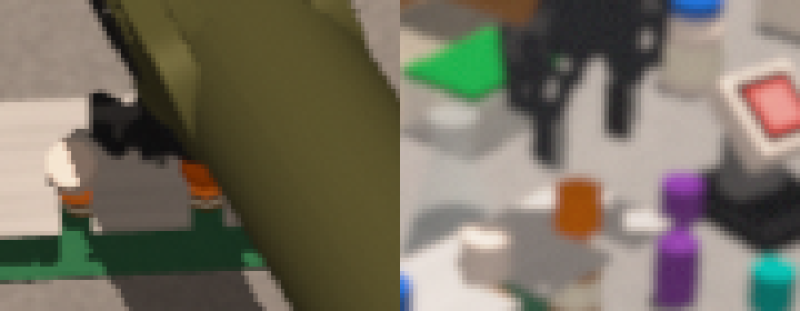

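Side view: the open fingers straddle the orange cap (579,208 in the crop), centred. Descend and close.

Request:
play_rows --motion '[{"tx": 0.0015,"ty": 0.0025,"tz": -0.015,"yaw": 0},{"tx": 0.0015,"ty": 0.0025,"tz": -0.03,"yaw": 0},{"tx": 0.0015,"ty": 0.0025,"tz": -0.04,"yaw": 0},{"tx": 0.0015,"ty": 0.0025,"tz": -0.044,"yaw": 0},{"tx": 0.0015,"ty": 0.0025,"tz": -0.044,"yaw": 0}]'

```text
t: 3.5
ee_pos: [0.5801, 0.0996, 0.1313]
orientation: [-3.142, -0.002, 3.062]
contact_force: [0.1, 0.5, -0.2]
finger_gap: 0.0579
grasp_force: 0.0
```

Request:
play_rows --motion '[{"tx": 0,"ty": 0,"tz": 0,"yaw": 0},{"tx": 0,"ty": 0,"tz": 0,"yaw": 0},{"tx": 0,"ty": 0,"tz": 0,"yaw": 0},{"tx": 0,"ty": 0,"tz": 0,"yaw": 0},{"tx": 0,"ty": 0,"tz": 0,"yaw": 0}]' --claw 0.02 --force 30

```text
t: 4.0
ee_pos: [0.5812, 0.0999, 0.1331]
orientation: [3.141, 0.001, 3.062]
contact_force: [0.6, -0.1, 3.7]
finger_gap: 0.0307
grasp_force: 29.9
```

Request:
play_rows --motion '[{"tx": 0,"ty": 0,"tz": 0.003,"yaw": 0},{"tx": 0,"ty": 0,"tz": 0.004,"yaw": 0},{"tx": 0,"ty": 0,"tz": 0.004,"yaw": 0}]'

```text
t: 4.3
ee_pos: [0.5806, 0.0996, 0.1363]
orientation: [-3.142, -0.0, 3.062]
contact_force: [-0.1, 0.4, -0.9]
finger_gap: 0.0309
grasp_force: 29.8
```

Request:
play_rows --motion '[{"tx": -0.01,"ty": 0.001,"tz": 0,"yaw": 0},{"tx": -0.02,"ty": 0.0015,"tz": 0,"yaw": 0},{"tx": -0.03,"ty": 0.002,"tz": 0,"yaw": 0},{"tx": -0.04,"ty": 0.003,"tz": 0,"yaw": 0}]'

```text
t: 4.7
ee_pos: [0.5394, 0.1027, 0.1362]
orientation: [-3.141, -0.0, 3.062]
contact_force: [-0.0, 0.4, -1.2]
finger_gap: 0.0311
grasp_force: 29.8
```

Request:
play_rows --motion '[{"tx": -0.012,"ty": 0.001,"tz": 0,"yaw": 0},{"tx": -0.024,"ty": 0.002,"tz": 0,"yaw": 0},{"tx": -0.036,"ty": 0.003,"tz": 0,"yaw": 0},{"tx": -0.036,"ty": 0.003,"tz": 0,"yaw": 0},{"tx": -0.036,"ty": 0.003,"tz": 0.015,"yaw": 0},{"tx": -0.036,"ty": 0.003,"tz": 0.03,"yaw": 0},{"tx": -0.036,"ty": 0.003,"tz": 0.042,"yaw": 0},{"tx": -0.036,"ty": 0.003,"tz": 0.042,"yaw": 0}]'

```text
t: 5.5
ee_pos: [0.5067, 0.1062, 0.1812]
orientation: [3.141, 0.005, 3.062]
contact_force: [-0.2, -0.2, -1.1]
finger_gap: 0.031
grasp_force: 29.9
```

```bash
python3 - <<'E'
from h import *
o=bot.get_obs();print(np.round(o["ee_pos"],4),o["contact_force"])
f=bot.grab_frame("top");g=bot.grab_frame("side");np.save("s2.npy",g)
c=[cv2.resize(f[175:245,220:310],(400,311),interpolation=3),cv2.resize(g[155:225,240:330],(400,311),interpolation=3)]
cv2.imwrite("pics/g2.png",np.hstack(c)[:,:,::-1])
E
```

```text
[0.5067 0.1062 0.1812] [-0.1768619  -0.20185563 -1.05824773]
```

View pics/g2.png

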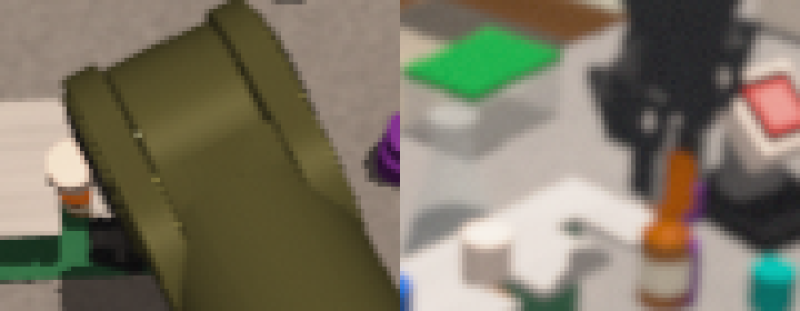

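The bottle is out of the slot, upright in the fingers (crop 665,250), its body in front of the plate edge. I can't pitch the tool, so I tilt the bottle in the pads by leaning its body on the plate's front edge.

Request:
play_rows --motion '[{"tx": 0.007,"ty": -0.0005,"tz": 0,"yaw": 0},{"tx": 0.014,"ty": -0.001,"tz": 0,"yaw": 0},{"tx": 0.02,"ty": -0.0015,"tz": 0,"yaw": 0},{"tx": 0.024,"ty": -0.002,"tz": 0,"yaw": 0},{"tx": 0.028,"ty": -0.002,"tz": 0,"yaw": 0},{"tx": 0.032,"ty": -0.0025,"tz": 0,"yaw": 0},{"tx": 0.032,"ty": -0.0025,"tz": 0,"yaw": 0}]' --force 25

```text
t: 6.3
ee_pos: [0.5364, 0.1035, 0.178]
orientation: [3.141, -0.002, 3.062]
contact_force: [-2.8, 0.4, 1.2]
finger_gap: 0.0311
grasp_force: 30.2
```

Request:
play_rows --motion '[{"tx": 0.005,"ty": -0.0004,"tz": 0,"yaw": 0},{"tx": 0.01,"ty": -0.0008,"tz": 0,"yaw": 0},{"tx": 0.015,"ty": -0.001,"tz": 0,"yaw": 0},{"tx": 0.02,"ty": -0.0015,"tz": 0,"yaw": 0},{"tx": 0.025,"ty": -0.002,"tz": 0,"yaw": 0},{"tx": 0.03,"ty": -0.0025,"tz": 0,"yaw": 0},{"tx": 0.03,"ty": -0.0025,"tz": 0,"yaw": 0}]'

```text
t: 7.0
ee_pos: [0.5679, 0.1006, 0.1786]
orientation: [3.141, 0.001, 3.062]
contact_force: [-1.9, 0.5, 0.0]
finger_gap: 0.0311
grasp_force: 29.1
```

```bash
python3 - <<'E'
from h import *
o=bot.get_obs();print(np.round(o["ee_pos"],4),o["contact_force"],o["ft_torque"])
f=bot.grab_frame("top");g=bot.grab_frame("side");np.save("s3.npy",g);np.save("t3.npy",f)
c=[cv2.resize(f[175:245,220:310],(400,311),interpolation=3),cv2.resize(g[155:225,240:330],(400,311),interpolation=3)]
cv2.imwrite("pics/g3.png",np.hstack(c)[:,:,::-1])
E
```

```text
[0.5679 0.1006 0.1786] [-1.87623914  0.51195694  0.04854616] [ 0.12950241  0.62643524 -0.02968084]
```

View pics/g3.png

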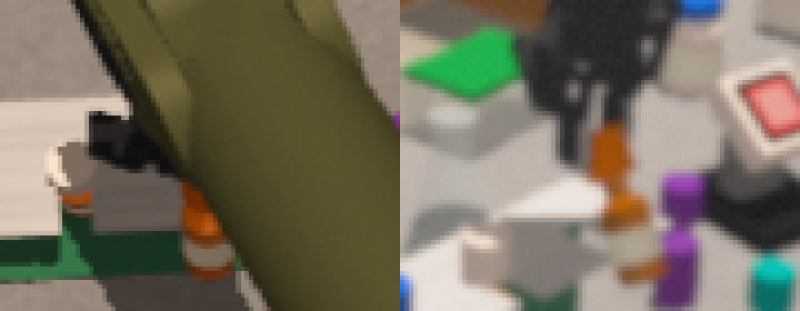

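Tilting works: the bottle now leans about 35° (crop: cap 610,150 to base 640,270). Tighten and back away from the edge.

Request:
play_rows --motion '[{"tx": 0,"ty": 0,"tz": 0,"yaw": 0},{"tx": 0,"ty": 0,"tz": 0,"yaw": 0},{"tx": -0.01,"ty": 0.001,"tz": 0,"yaw": 0},{"tx": -0.02,"ty": 0.0015,"tz": 0.005,"yaw": 0},{"tx": -0.03,"ty": 0.002,"tz": 0.02,"yaw": 0},{"tx": -0.04,"ty": 0.003,"tz": 0.035,"yaw": 0},{"tx": -0.045,"ty": 0.003,"tz": 0.05,"yaw": 0},{"tx": -0.045,"ty": 0.003,"tz": 0.065,"yaw": 0}]' --force 60

```text
t: 7.9
ee_pos: [0.5211, 0.1037, 0.2447]
orientation: [-3.14, 0.001, 3.062]
contact_force: [-0.1, 1.3, -1.0]
finger_gap: 0.0301
grasp_force: 59.6
```

Request:
play_rows --motion '[{"tx": 0,"ty": -0.012,"tz": 0.005,"yaw": -7},{"tx": 0,"ty": -0.024,"tz": 0.01,"yaw": -14},{"tx": 0,"ty": -0.036,"tz": 0.01,"yaw": -21},{"tx": 0,"ty": -0.048,"tz": 0.01,"yaw": -28},{"tx": 0,"ty": -0.06,"tz": 0.01,"yaw": -35},{"tx": 0,"ty": -0.072,"tz": 0.01,"yaw": -42},{"tx": 0,"ty": -0.084,"tz": 0.01,"yaw": -49},{"tx": 0,"ty": -0.096,"tz": 0.01,"yaw": -56}]'

```text
t: 8.7
ee_pos: [0.5221, 0.007, 0.2541]
orientation: [3.141, 0.001, 2.08]
contact_force: [-0.1, -0.2, -0.9]
finger_gap: 0.0304
grasp_force: 59.6
```

Request:
play_rows --motion '[{"tx": 0,"ty": -0.012,"tz": 0,"yaw": -7},{"tx": 0,"ty": -0.024,"tz": 0,"yaw": -14},{"tx": 0,"ty": -0.036,"tz": 0,"yaw": -21},{"tx": 0,"ty": -0.048,"tz": 0,"yaw": -28},{"tx": 0,"ty": -0.06,"tz": 0,"yaw": -35},{"tx": 0,"ty": -0.072,"tz": 0,"yaw": -42},{"tx": 0,"ty": -0.084,"tz": 0,"yaw": -49},{"tx": 0,"ty": -0.096,"tz": 0,"yaw": -56}]'

```text
t: 9.5
ee_pos: [0.522, -0.0891, 0.254]
orientation: [3.141, -0.0, 1.102]
contact_force: [0.4, 0.1, -0.4]
finger_gap: 0.03
grasp_force: 59.5
```

Request:
play_rows --motion '[{"tx": 0,"ty": -0.012,"tz": 0,"yaw": -7},{"tx": 0,"ty": -0.024,"tz": 0,"yaw": -14},{"tx": 0,"ty": -0.036,"tz": 0,"yaw": -21},{"tx": 0,"ty": -0.048,"tz": 0,"yaw": -28},{"tx": 0,"ty": -0.06,"tz": 0,"yaw": -35},{"tx": 0,"ty": -0.072,"tz": 0,"yaw": -42},{"tx": 0,"ty": -0.084,"tz": 0,"yaw": -49},{"tx": 0,"ty": -0.09,"tz": 0,"yaw": -56}]'

```text
t: 10.3
ee_pos: [0.5217, -0.1801, 0.2538]
orientation: [3.141, -0.0, 0.123]
contact_force: [-0.6, -0.9, -0.4]
finger_gap: 0.0299
grasp_force: 59.5
```

Request:
play_rows --motion '[{"tx": 0.003,"ty": 0.002,"tz": 0,"yaw": -7},{"tx": 0.003,"ty": 0.002,"tz": -0.005,"yaw": -14},{"tx": 0.003,"ty": 0.002,"tz": -0.01,"yaw": -20},{"tx": 0.003,"ty": 0.002,"tz": -0.015,"yaw": -20},{"tx": 0.003,"ty": 0.002,"tz": -0.015,"yaw": -20},{"tx": 0.003,"ty": 0.002,"tz": -0.015,"yaw": -20}]'

```text
t: 10.9
ee_pos: [0.5248, -0.1764, 0.2385]
orientation: [3.141, -0.0, -0.217]
contact_force: [0.2, 0.1, -0.4]
finger_gap: 0.0301
grasp_force: 59.5
```

```bash
python3 - <<'E'
from h import *
o=bot.get_obs();print(np.round(o["ee_pos"],4),o["orientation"],o["joint_positions"])
f=bot.grab_frame("top");g=bot.grab_frame("side");np.save("s4.npy",g);np.save("t4.npy",f)
print(proj("top",o["ee_pos"]),proj("side",o["ee_pos"]))
c=[cv2.resize(f[170:240,320:390],(400,400),interpolation=3),cv2.resize(g[140:210,290:360],(400,400),interpolation=3)]
cv2.imwrite("pics/g4.png",np.hstack(c)[:,:,::-1])
E
```

```text
[ 0.5248 -0.1764  0.2385] [ 3.14147556e+00 -5.80942833e-05 -2.17378136e-01] [ 0.6730724   0.13682778 -0.43416294  1.67066614  0.05899776  1.3469725
 -1.55879841]
[[371.81922383 211.20018815]] [[347.73676844 149.19793369]]
```

View pics/g4.png

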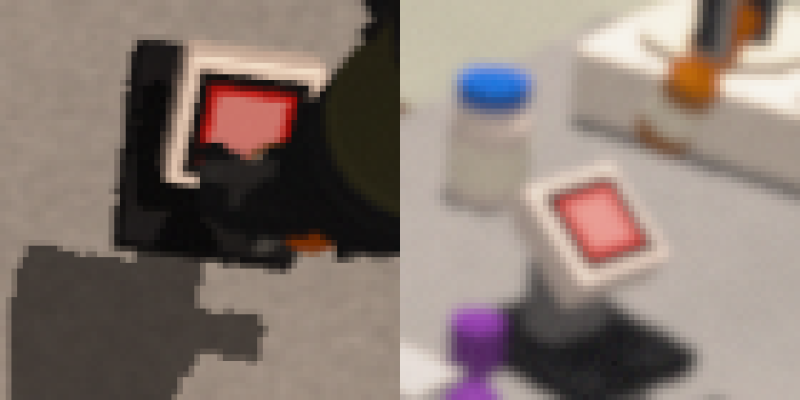

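Side crop: cap partly behind the finger at (745,20), amber shoulder (690,85), base band (660,130), clear of the window. I fit the bottle's tilt to the amber pixels.

```bash
cat >> h.py <<'E'
ph=np.linspace(0,2*np.pi,72)
def ring(z,r): return np.c_[r*np.cos(ph),r*np.sin(ph),np.full(72,z)]
def place(P,th,az,pts,zp):   # P=pivot world, bottle z=zp there; cap leans away from az
    up=np.array([-np.sin(th)*np.cos(az),-np.sin(th)*np.sin(az),np.cos(th)]); y=np.array([-np.sin(az),np.cos(az),0]); x=np.cross(y,up)
    return P+pts[:,:1]*x+pts[:,1:2]*y+(pts[:,2:]-zp)*up
def sil(n,P,th,az,zp,k=8,secs=((0,.017,.050,.017),(.070,.016,.1,.016),(.05,.017,.056,.0085),(.056,.0085,.07,.0085))):
    m=np.zeros((420*k,560*k),np.uint8)
    for a,ra,b,rb in secs:
        q=proj(n,place(P,th,az,np.vstack([ring(a,ra),ring(b,rb)]),zp)); h=cv2.convexHull(((q+.5)*k-.5).astype(np.float32)).astype(np.int32); cv2.fillConvexPoly(m,h,255)
    return m
E
python3 - <<'E'
from h import *
g=np.load("s4.npy"); tcp=np.array([.5248,-.1764,.2385]);az=-.217
H=cv2.cvtColor(g,cv2.COLOR_RGB2HSV); am=(H[...,0]>4)&(H[...,0]<20)&(H[...,1]>130)
y,x=np.where(am[140:172,325:356]); 
for r in range(138,170): print(r,"".join("#" if am[r,c] else "." for c in range(326,358)))
P=tcp+[0,0,.013]
for th in(29,32,35,38,41):
    for n in("side",): 
        b=place(P,np.radians(th),az,ring(0,.017),.091);q=proj("side",b);c=proj("side",b.mean(0))[0]
        print(th,"base centre",c.round(1),"umin",q[:,0].min().round(1),"vmax",q[:,1].max().round(1),"v(umin)",q[q[:,0].argmin(),1].round(1),"u(vmax)",q[q[:,1].argmax(),0].round(1))
k=10
out=[]
for th in(31,35,39):
    big=cv2.resize(g[135:175,322:362],None,fx=k,fy=k,interpolation=0)[:,:260].copy()
    for z,r in((0,.017),(.05,.017),(.07,.016),(.1,.016)):
        q=proj("side",place(P,np.radians(th),az,ring(z,r),.091))
        cv2.polylines(big,[((q-[322,135]+.5)*k).astype(np.int32)],True,(0,255,0))
    out.append(big)
cv2.imwrite("pics/fit.png",np.hstack(out)[:,:,::-1])
E
```

```text
138 ................................
139 ................................
140 ........................##......
141 .......................####.....
142 .......................####.....
143 .......................####.....
144 .......................####.....
145 ......................#####.....
146 ......................####......
147 ......................##........
148 ................................
149 ................................
150 .............#####...#..........
151 ............#########...........
152 ............########............
153 ...........########.............
154 ...........########.............
155 ...........########.............
156 ...........########.............
157 ............#######.............
158 ..............###...............
159 ................................
160 ................................
161 ................................
162 ................................
163 ................................
164 .......#........................
165 ................................
166 ................................
167 ................................
168 ................................
169 ................................
29 base centre [335.6 163.9] umin 331.0 vmax 167.9 v(umin) 162.5 u(vmax) 337.4
32 base centre [334.8 162.8] umin 330.3 vmax 167.0 v(umin) 161.3 u(vmax) 336.5
35 base centre [334.  161.7] umin 329.6 vmax 166.0 v(umin) 160.1 u(vmax) 335.6
38 base centre [333.3 160.6] umin 328.9 vmax 165.0 v(umin) 159.2 u(vmax) 334.7
41 base centre [332.6 159.4] umin 328.3 vmax 163.9 v(umin) 158.0 u(vmax) 334.2
```

View pics/fit.png

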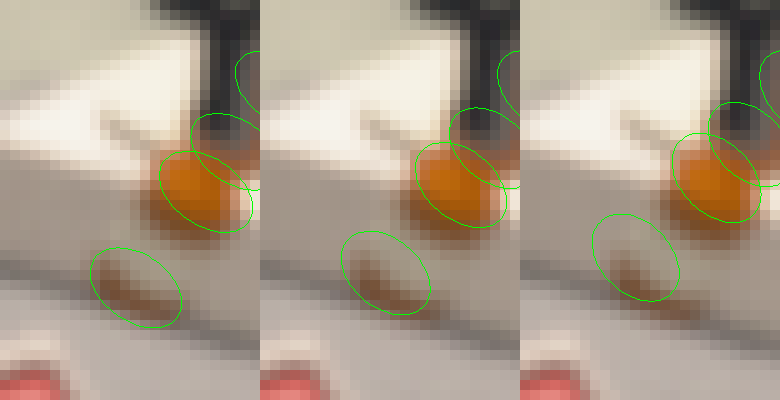

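```bash
python3 - <<'E'
from h import *
from scipy.ndimage import label
def bandmask(g,c,R=9):
    H=cv2.cvtColor(g,cv2.COLOR_RGB2HSV).astype(int);m=(H[...,0]<22)&(H[...,1]>95)&(H[...,2]>40)
    yy,xx=np.mgrid[:420,:560];return m,xx,yy
def model(P,th,az,zl,k=8):
    a=sil("side",P,th,az,.091,k,((0,.017,zl,.017),));b=sil("side",P,th,az,.091,k,((zl,.017,.045,.017),))
    y,x=np.where((a>0)&(b==0));return np.array([x.mean(),y.mean()])/k-.5+.5/k,len(x)/k/k
G={}
for f,tcp,th,az in(("s2",[.5067,.1062,.1812],0,3.06),("s4",[.5248,-.1764,.2385],31,-.217)):
    g=np.load(f+".npy");P=np.array(tcp)+[0,0,.013]
    c=proj("side",place(P,np.radians(th),az,np.array([[0,0,.0]]),.091))[0].round().astype(int)
    H=cv2.cvtColor(g,cv2.COLOR_RGB2HSV).astype(int)
    print(f,c);u,v=c
    for r in range(v-9,v+9): print(r," ".join(f"{H[r,q,1] if H[r,q,0]<25 else 0:3d}" for q in range(u-10,u+12)))
    G[f]=(P,az)
    for zl in(.006,.01,.014): print("model",zl,model(P,np.radians(th),az,zl))
E
```

```text
s2 [298 222]
213  25  24  25  26  28  35  49  74  95 111 124 124 122 124 113 103  82   0   0   0  23  25
214  25  26  27  26  28  34  43  54  61  69  74  74  73  75  70  64  54   0   0   0  22  25
215  25  26  26  27  28  33  40  44  44  53  51  53  53  48  48  48  42   0   0   0  22  23
216  25  26  27  26  29  32  40  43  43  44  45  45  45  46  44  40  35   0   0   0  21  26
217  26  27  25  26  29  36  40  41  43  42  44  43  44  46  44  42  35   0   0   0  23  22
218  26  25  25  25  31  36  43  45  43  44  44  44  44  43  42  41  34   0   0   0  22  23
219  26  23  27  27  36  45  55  51  47  48  45  43  46  45  43  44  36   0   0   0  24  25
220  25  26  24  28  37  57  75  73  63  58  51  49  49  48  54  56  42   0   0   0  25  25
221  26  24  26  28  38  65 100 114  96  86  77  70  67  68  77  82   0   0   0  22  22  26
222  25  26  26  25  36  60 101 135 138 132 120 116 106 110 107  94   0   0   0  21  25  24
223  24  26  24  27  32  48  73  99 129 149 152 151 149 130 108  83   0   0   0  22  23  26
224  24  24  23  25  28  35  45  59  75  91 103 100  98  85  68  46  34  24
[... 1897 characters left out ...]
  35  43  54  79  93  99 100  79  56  40  39  42  38  39  37
167  27  28  28  28  26  25  24  29  30  34  39  46  52  55  50  36  33  32  36  35  37  37
168  33  32  31  29  27  25  25  28  26  28  29  30  30  30  26  24  26  25  26  29  30  35
169  32  32  34  33  28  24  26  26  26  27  26  27  26  27  28  26  23  26  24  24  25  27
170  44  43  38  34  31  27  27  26  25  24  26  25  25  26  25  25  25  24  20  25  24  26
171  65  59  47  40  32  27  26  25  25  24  25  25  25  25  24  25  25  25  26  26  28  25
model 0.006 (array([333.88755459, 164.80199236]), 14.3125)
model 0.01 (array([334.14987705, 164.43053279]), 23.828125)
model 0.014 (array([334.42647573, 164.04330961]), 33.484375)
```

Request:
play_rows --motion '[{"tx": 0,"ty": 0,"tz": 0,"yaw": 8},{"tx": 0,"ty": 0,"tz": 0,"yaw": 16},{"tx": 0,"ty": 0,"tz": 0,"yaw": 24},{"tx": 0,"ty": 0,"tz": 0,"yaw": 32},{"tx": 0,"ty": 0,"tz": 0,"yaw": 40},{"tx": 0,"ty": 0,"tz": 0,"yaw": 48},{"tx": 0,"ty": 0,"tz": 0,"yaw": 52},{"tx": 0,"ty": 0,"tz": 0,"yaw": 52}]'

```text
t: 11.8
ee_pos: [0.5248, -0.1764, 0.2387]
orientation: [3.141, -0.0, 0.689]
contact_force: [0.5, -0.3, 0.2]
finger_gap: 0.03
grasp_force: 59.5
```

```bash
python3 - <<'E'
from h import *
o=bot.get_obs();g=bot.grab_frame("side");np.save("s5.npy",g)
tcp=np.array(o["ee_pos"]);az=o["orientation"][2];print(tcp.round(4),az)
P=tcp+[0,0,.013]
for z in(0,.05,.056,.07,.1): print(z,proj("side",place(P,np.radians(33),az,np.array([[0,0,z]]),.091)).round(1))
H=cv2.cvtColor(g,cv2.COLOR_RGB2HSV).astype(int)
for r in range(136,172): print(r,"".join("%3d"%min(H[r,q,1],255) if H[r,q,0]<25 else "  -" for q in range(314,362)))
E
```

```text
[ 0.5248 -0.1764  0.2387] 0.6892206275610895
0 [[330.4 167.1]]
0.05 [[340.  155.3]]
0.056 [[341.2 153.8]]
0.07 [[344.  150.4]]
0.1 [[350.  143.1]]
136  35 36 36 37 37 36 36 36 37 37 38 37 37 36 35 37 38 36 36 36 34 34 35 38 35 37 35 35 36 36 36  -  -  0  -  -  -  - 20  -  5  - 28 35 36 35 35 37
137  36 37 35 36 36 35 36 34 37 34 36 38 35 37 36 34 37 34 36 36 35 36 35 36 35 36 37 39 36 36 36 32 20  -  -  -  -  -  -  -  - 15  - 34  - 35 35 36
138  36 36 33 35 34 37 37 36 36 35 36 35 35 36 36 37 38 34 36 38 36 38 37 37 38 35 34 33 39 41 42 44 39 11  6  -  -  -  -  - 20 26 28 35 34 37 33 35
139  35  - 35 35 37 35 35 35 34 35 36 35 36 36 36 36 38  - 37 37 36 39 37 34 28 25 23 25 32 49 62 81 80 36 13  -  -  -  5 30 31 37 36 34 35 37 36 37
140  36 37 37 37 35 37 35 33 36 38 36 36 36 35 36 36 36 36 37 37 36 32 28 26 21 19 19 22 34 62 91124113 45 20  0  0 11 31 38 39 42 39 40 38 36 34 35
141  37 36 35 36 36 35 36 36 35 35 36 38 36 34 34 36 37 37 34 31 28 24 21 20 19 18 18 27 52 88130162122 59 25  9  -  - 31 40 44 33 31 33 35 40 38 36
142  37 36 37 35 35 34 35 38 36 32 35 34 34 33 35 35 32 28 
[... 3710 characters left out ...]
39 60 92130156145125107 87 70 56 42 29 29 29 30 33 35 37 35 39 40 40 38 35 38 39 39 39 39 39 38 40 41 39
168  26 27 25 26 25 25 26 28 30 33 32 35 35 37 42 53 80107134148140120 89 56 34 28 26 28 27 27 30 33 33 35 38 37 35 37 38 40 39 39 40 39 39 38 41 39
169  26 29 25 28 28 28 29 33 35 35 33 34 33 36 37 36 45 61 85101116106 77 48 30 24 25 23 23 24 24 23 29 30 32 34 31 35 38 38 36 36 38 39 39 39 39 39
170  28 29 29 33 33 33 36 33 35 39 43 44 45 40 37 32 31 36 47 60 72 69 51 36 31 27 25 23 25 25 26 24 25 24 26 31 27 30 33 35 34 37 37 38 40 39 40 39
171  32 34 34 35 33 37 42 45 45 51 59 66 60 49 38 34 28 26 30 35 40 43 36 30 27 26 26 23 24 23 25 25 25 25 27 26 25 24 27 29 34 30 34 36 33 37 41 38
```

```bash
cat > fit.py <<'E'
from h import *
from scipy.optimize import minimize
def fit(f,tcp,az,r0,r1,c0,c1,th0,fixed=None,k=6):
    g=np.load(f);H=cv2.cvtColor(g,cv2.COLOR_RGB2HSV).astype(float);S=np.where(H[...,0]<25,H[...,1],30)[r0:r1,c0:c1]
    V=np.array(CM["side"]["view"])[:3,:3]
    def reg(P,th,a,b):
        A=sil("side",P,th,az,.091,k,a)
        for q in b: A=cv2.bitwise_and(A,cv2.bitwise_not(sil("side",P,th,az,.091,k,(q,))))
        return A
    def cost(p,full=False):
        du,dv,th,zl,zt,sg=p; th=np.radians(th if fixed is None else fixed); P=np.array(tcp)+[0,0,.013]+(V[0]*du+V[1]*dv)*1e-3
        zl,zt=zl*1e-3,zt*1e-3
        lab=(zl,.017,zt,.017)
        band=reg(P,th,((0,.017,zl,.017),),(lab,))
        up=reg(P,th,((zt,.017,.05,.017),(.05,.017,.056,.0085)),())
        X=[np.ones(S.size)]
        for m in(band,up):
            im=cv2.resize(m[r0*k:r1*k,c0*k:c1*k],(c1-c0,r1-r0),interpolation=cv2.INTER_AREA).astype(float)
            X.append(cv2.GaussianBlur(im,(0,0),abs(sg)+.2).ravel())
        X=np.array(X).T;s=S.ravel();w,*_=np.linalg.lstsq(X,s,rcond=None);return ((X@w-s)**2).mean()
    sx=np.array([[0,0,th0,9,36,.7]]+[list(np.array([0,0,th0,9,36,.7])+d) for d in np.diag([3,3,4,3,-4,.3])])
    for _ in range(2):
        R=minimize(cost,sx[0],method="Nelder-Mead",options=dict(initial_simplex=sx,maxfev=260,xatol=.02,fatol=.05)); sx=sx-sx[0]+R.x
    return R.x.round(2),R.fun
if __name__=="__main__":
    print("s5",fit("s5.npy",[.5248,-.1764,.2387],.689,154,172,326,346,33))
    print("s4",fit("s4.npy",[.5248,-.1764,.2385],-.217,152,169,328,347,33))
    print("s2 th",fit("s2.npy",[.5067,.1062,.1812],3.06,206,228,290,304,1))
E
time python3 fit.py
```

```text
s5 (array([-5.03,  3.22, 28.24, 14.58, 38.  ,  0.83]), np.float64(230.10397779967138))
s4 (array([-5.29,  5.97, 26.9 , 14.46, 41.16,  0.77]), np.float64(365.3255911286567))
s2 th (array([ 4.62,  2.78,  0.89,  9.37, 35.96,  0.87]), np.float64(153.69930662497725))
real	0m17.533s
user	0m9.602s
sys	0m8.576s
```

```bash
python3 - <<'E'
s=open("fit.py").read()
s=s.replace("up=reg(P,th,((zt,.017,.05,.017),(.05,.017,.056,.0085)),())","cap=(.07,.016,.1,.016);up=reg(P,th,((zt,.017,.05,.017),(.05,.017,.056,.0085),(.056,.0085,.07,.0085)),(cap,))")
s=s.replace("du,dv,th,zl,zt,sg=p;","du,dv,th,zl,zt,sg=p; zl,zt=Z if Z else (zl,zt);").replace("fixed=None,k=6","fixed=None,k=6,Z=None")
s=s[:s.index("if __name__")]
s+='''
if __name__=="__main__":
    x,c=fit("s2.npy",[.5067,.1062,.1812],3.06,208,228,290,304,0,fixed=0);print("s2",x,c)
    for Z in((x[3],x[4]),(x[3]+1,x[4]),(x[3],x[4]+1.5)):
        print("s5",Z,fit("s5.npy",[.5248,-.1764,.2387],.689,154,172,326,345,33,Z=Z))
        print("s4",fit("s4.npy",[.5248,-.1764,.2385],-.217,152,169,328,347,33,Z=Z))
    for t in(29,31,33,35): print(t,fit("s5.npy",[.5248,-.1764,.2387],.689,154,172,326,345,33,Z=(x[3],x[4]),fixed=t))
'''
open("fit.py","w").write(s)
E
python3 fit.py
```

```text
s2 [ 4.78  2.13 -2.06 10.05 36.77  0.85] 134.4287964951901
s5 (np.float64(10.05), np.float64(36.77)) (array([-8.24,  6.55, 23.72, 14.87, 36.34,  0.67]), np.float64(273.30127949729115))
s4 (array([-4.42,  8.35, 26.16,  7.83, 35.68,  0.86]), np.float64(407.643096038547))
s5 (np.float64(11.05), np.float64(36.77)) (array([-7.73,  5.93, 24.69,  4.99, 22.51,  0.66]), np.float64(265.3549321295563))
s4 (array([-4.65,  8.48, 25.72,  7.2 , 34.5 ,  0.85]), np.float64(405.92930929794915))
s5 (np.float64(10.05), np.float64(38.27)) (array([-7.73,  5.87, 24.73, 12.97, 33.27,  0.69]), np.float64(294.6684879644654))
s4 (array([-0.17,  2.44, 33.19,  8.7 , 39.88,  0.94]), np.float64(423.06791221079504))
29 (array([-4.14,  4.35, 38.81, 10.22, 39.82,  0.64]), np.float64(314.1725753067791))
31 (array([-2.95,  3.32, 36.74, 10.15, 38.29,  0.66]), np.float64(343.9379174160394))
33 (array([-1.43,  2.74, 35.17,  9.68, 37.73,  0.66]), np.float64(392.3261168867134))
35 (array([-0.68,  2.19, 35.01, 10.08, 36.47,  0.72]), np.float64(433.20849190586506))
```

```bash
cat > fit2.py <<'E'
from h import *
from scipy.optimize import minimize
k=6
F=[("s2.npy",[.5067,.1062,.1812],3.062,(208,228,290,304)),("s4.npy",[.5248,-.1764,.2385],-.217,(153,169,328,347)),("s5.npy",[.5248,-.1764,.2387],.689,(154,172,326,345)),("s3.npy",[.5679,.1006,.1786],3.062,(200,220,282,300))]
D=[]
for f,t,az,b in F:
    H=cv2.cvtColor(np.load(f),cv2.COLOR_RGB2HSV).astype(float); D.append(np.where(H[...,0]<25,H[...,1],30)[b[0]:b[1],b[2]:b[3]])
def reg(P,th,az,a,b):
    A=sil("side",P,th,az,.091,k,a)
    for q in b: A=cv2.bitwise_and(A,cv2.bitwise_not(sil("side",P,th,az,.091,k,(q,))))
    return A
def one(i,P,th,zl,zt,sg):
    f,t,az,(r0,r1,c0,c1)=F[i];cap=(.07,.016,.1,.016)
    band=reg(P,th,az,((0,.017,zl,.017),),((zl,.017,zt,.017),))
    up=reg(P,th,az,((zt,.017,.05,.017),(.05,.017,.056,.0085),(.056,.0085,.07,.0085)),(cap,))
    X=[np.ones(D[i].size)]
    for m in(band,up):
        im=cv2.resize(m[r0*k:r1*k,c0*k:c1*k],(c1-c0,r1-r0),interpolation=cv2.INTER_AREA).astype(float);X.append(cv2.GaussianBlur(im,(0,0),abs(sg)).ravel())
    X=np.array(X).T;s=D[i].ravel();w,*_=np.linalg.lstsq(X,s,rcond=None);return ((X@w-s)**2).mean()
def cost(p,parts=False):
    o,dz,a,t3,t45,zl,zt,sg=p;c=[]
    for i,th in enumerate((0,t45,t45,t3)):
        th=np.radians(th);t=np.array(F[i][1]);az=F[i][2]
        if i==0: t=t+0
        up=np.array([-np.sin(th)*np.cos(az),-np.sin(th)*np.sin(az),np.cos(th)])
        P=t+[o*1e-3*np.cos(az),o*1e-3*np.sin(az),.013+dz*1e-3]
        if i: P=P+a*1e-3*(up-[0,0,1])      # pivot actually at bottle z 91-a
        c.append(one(i,P,th,zl*1e-3,zt*1e-3,sg))
    return c if parts else sum(c)+ (a/4)**2*20
x=np.array([3,0,0,32,30,10,37,.85])
for d in((3,2,3,4,4,2,2,.2),(-2,-1,-3,-3,-3,1,1,.1)):
    sx=np.vstack([x,x+np.diag(d)]);R=minimize(cost,x,method="Nelder-Mead",options=dict(initial_simplex=sx,maxfev=500,xatol=.03,fatol=.2));x=R.x;print(x.round(2),R.fun,np.round(cost(x,True)))
for t in(26,28,30,32,34):
    print(t,min(cost(np.r_[x[0]+a,x[1]+b,x[2:4],t,x[5:]]) for a in(-2,-1,0,1,2) for b in(-2,-1,0,1,2)))
E
python3 fit2.py
```

```text
[ 6.03  5.14 -2.82 29.88 25.81 11.   36.74  1.  ] 1310.9735222656332 [145. 353. 290. 513.]
[ 6.03  5.14 -2.82 29.89 25.81 11.49 36.74  1.  ] 1307.5679237124925 [150. 352. 280. 515.]
26 1326.128850146641
28 1384.695128481235
30 1546.182466660529
32 1789.888109536002
34 2123.902515054679
```

Request:
play_rows --motion '[{"tx": 0,"ty": 0.01,"tz": 0.01,"yaw": 8},{"tx": 0,"ty": 0.025,"tz": 0.01,"yaw": 16},{"tx": -0.002,"ty": 0.04,"tz": 0.01,"yaw": 24},{"tx": -0.004,"ty": 0.055,"tz": 0.01,"yaw": 32},{"tx": -0.006,"ty": 0.07,"tz": 0.01,"yaw": 40},{"tx": -0.008,"ty": 0.085,"tz": 0.01,"yaw": 48},{"tx": -0.01,"ty": 0.1,"tz": 0.01,"yaw": 56},{"tx": -0.012,"ty": 0.12,"tz": 0.01,"yaw": 64}]'

```text
t: 12.65
ee_pos: [0.5127, -0.0564, 0.2485]
orientation: [3.141, 0.001, 1.808]
contact_force: [1.1, 0.5, -0.4]
finger_gap: 0.0299
grasp_force: 59.5
```

Request:
play_rows --motion '[{"tx": 0,"ty": 0.015,"tz": 0,"yaw": 8},{"tx": 0,"ty": 0.03,"tz": 0,"yaw": 16},{"tx": 0,"ty": 0.05,"tz": 0,"yaw": 24},{"tx": 0,"ty": 0.07,"tz": 0,"yaw": 32},{"tx": 0,"ty": 0.09,"tz": 0,"yaw": 40},{"tx": 0,"ty": 0.11,"tz": 0,"yaw": 48},{"tx": 0,"ty": 0.13,"tz": 0,"yaw": 56},{"tx": 0,"ty": 0.15,"tz": 0,"yaw": 64}]'

```text
t: 13.45
ee_pos: [0.5127, 0.0945, 0.2486]
orientation: [3.142, 0.001, 2.927]
contact_force: [-0.1, -0.5, -0.6]
finger_gap: 0.0302
grasp_force: 59.5
```

Request:
play_rows --motion '[{"tx": 0,"ty": 0.01,"tz": 0,"yaw": 8},{"tx": 0,"ty": 0.01,"tz": 0,"yaw": 8},{"tx": 0,"ty": 0.01,"tz": -0.02,"yaw": 8},{"tx": 0,"ty": 0.01,"tz": -0.04,"yaw": 8},{"tx": 0,"ty": 0.01,"tz": -0.055,"yaw": 8},{"tx": 0,"ty": 0.01,"tz": -0.069,"yaw": 8},{"tx": 0,"ty": 0.01,"tz": -0.069,"yaw": 8}]'

```text
t: 14.15
ee_pos: [0.5116, 0.1029, 0.1775]
orientation: [-3.141, -0.003, 3.06]
contact_force: [-0.6, 0.0, 0.2]
finger_gap: 0.0301
grasp_force: 59.5
```

Request:
play_rows --motion '[{"tx": 0.012,"ty": 0,"tz": 0,"yaw": 0},{"tx": 0.024,"ty": -0.001,"tz": 0,"yaw": 0},{"tx": 0.036,"ty": -0.002,"tz": 0,"yaw": 0},{"tx": 0.044,"ty": -0.003,"tz": 0,"yaw": 0},{"tx": 0.05,"ty": -0.003,"tz": 0,"yaw": 0},{"tx": 0.056,"ty": -0.003,"tz": 0,"yaw": 0},{"tx": 0.062,"ty": -0.004,"tz": 0,"yaw": 0},{"tx": 0.066,"ty": -0.004,"tz": 0,"yaw": 0}]' --force 30

```text
t: 14.95
ee_pos: [0.577, 0.1001, 0.1785]
orientation: [-3.141, -0.005, 3.063]
contact_force: [-5.8, -0.8, 0.3]
finger_gap: 0.0302
grasp_force: 56.9
```

Request:
play_rows --motion '[{"tx": 0.003,"ty": 0,"tz": 0,"yaw": 0},{"tx": 0.005,"ty": 0,"tz": 0,"yaw": 0},{"tx": 0.005,"ty": 0,"tz": 0,"yaw": 0}]'

```text
t: 15.25
ee_pos: [0.5838, 0.0997, 0.1794]
orientation: [3.142, 0.0, 3.062]
contact_force: [-4.2, 0.2, 0.8]
finger_gap: 0.0301
grasp_force: 55.1
```

Request:
play_rows --motion '[{"tx": 0,"ty": 0,"tz": 0,"yaw": 0},{"tx": 0,"ty": 0,"tz": 0,"yaw": 0},{"tx": -0.006,"ty": 0,"tz": 0,"yaw": 0},{"tx": -0.016,"ty": 0.001,"tz": 0,"yaw": 0},{"tx": -0.03,"ty": 0.002,"tz": 0.005,"yaw": 0},{"tx": -0.045,"ty": 0.003,"tz": 0.02,"yaw": 0},{"tx": -0.06,"ty": 0.003,"tz": 0.045,"yaw": 0},{"tx": -0.06,"ty": 0.003,"tz": 0.07,"yaw": 0}]' --force 80

```text
t: 16.05
ee_pos: [0.522, 0.103, 0.25]
orientation: [-3.14, 0.001, 3.063]
contact_force: [1.4, -0.7, -0.8]
finger_gap: 0.0292
grasp_force: 79.5
```

Request:
play_rows --motion '[{"tx": 0,"ty": -0.016,"tz": 0,"yaw": -8},{"tx": 0,"ty": -0.032,"tz": 0,"yaw": -16},{"tx": 0,"ty": -0.048,"tz": 0,"yaw": -24},{"tx": 0,"ty": -0.064,"tz": 0,"yaw": -32},{"tx": 0,"ty": -0.08,"tz": 0,"yaw": -40},{"tx": 0,"ty": -0.096,"tz": 0,"yaw": -48},{"tx": 0,"ty": -0.112,"tz": 0,"yaw": -56},{"tx": 0,"ty": -0.128,"tz": 0,"yaw": -64}]'

```text
t: 16.85
ee_pos: [0.5238, -0.0261, 0.2496]
orientation: [3.14, 0.002, 1.939]
contact_force: [-0.2, 0.0, 0.1]
finger_gap: 0.0295
grasp_force: 79.4
```

Request:
play_rows --motion '[{"tx": 0,"ty": -0.018,"tz": 0,"yaw": -8},{"tx": 0,"ty": -0.036,"tz": 0,"yaw": -16},{"tx": 0,"ty": -0.054,"tz": 0,"yaw": -24},{"tx": 0,"ty": -0.072,"tz": 0,"yaw": -32},{"tx": 0,"ty": -0.09,"tz": 0,"yaw": -40},{"tx": 0,"ty": -0.108,"tz": 0,"yaw": -48},{"tx": 0,"ty": -0.126,"tz": 0,"yaw": -56},{"tx": 0.003,"ty": -0.144,"tz": 0,"yaw": -64}]'

```text
t: 17.65
ee_pos: [0.5265, -0.1703, 0.2497]
orientation: [3.139, -0.0, 0.822]
contact_force: [-0.8, -0.1, -1.1]
finger_gap: 0.0289
grasp_force: 79.3
```

Request:
play_rows --motion '[{"tx": 0,"ty": -0.007,"tz": -0.005,"yaw": -8},{"tx": 0,"ty": -0.007,"tz": -0.011,"yaw": -8},{"tx": 0,"ty": -0.007,"tz": -0.011,"yaw": -8},{"tx": 0,"ty": -0.007,"tz": -0.011,"yaw": -8}]'

```text
t: 18.05
ee_pos: [0.5267, -0.1753, 0.2384]
orientation: [3.141, -0.0, 0.692]
contact_force: [-0.1, -0.0, 0.3]
finger_gap: 0.0292
grasp_force: 79.3
```

```bash
python3 - <<'E'
from h import *
o=bot.get_obs();g=bot.grab_frame("side");np.save("s6.npy",g)
print(np.round(o["ee_pos"],4).tolist(),o["orientation"])
H=cv2.cvtColor(g,cv2.COLOR_RGB2HSV).astype(int)
for r in range(144,172): print(r,"".join("%3d"%min(H[r,q,1],255) if H[r,q,0]<25 else "  -" for q in range(320,352)))
E
```

```text
[0.5267, -0.1753, 0.2384] [ 3.14135787e+00 -2.16042649e-04  6.92156385e-01]
144  33 35 33 32 30 30 29 26 20 17 15 17 20 20 18 17 19 21 34 65106168238238193128 70 32 12  - 14 36
145  32 31 30 29 30 25 20 18 14 12 15 20 27 27 22 20 21 30 59 95152218238238195125 65 25 13  - 17 38
146  28 30 28 25 20 18 14 11 11 11 15 23 39 40 31 26 28 49 85136209238239238184120 61 26  9 11 15 35
147  30 31 24 19 16 12 12 12 11 11 15 25 42 47 48 42 45 62 99158223238239237175119 65 27  9  - 24 40
148  30 34 29 22 18 17 14 13 12 11 12 21 35 43 44 46 53 69101157232239238235176112 60 29  -  - 28 39
149  33 38 40 36 32 26 24 20 16 14 14 16 23 35 44 45 52 72109167227238238220167110 60 34 19 26 27 42
150  31 37 42 40 42 43 40 34 26 23 20 20 23 29 39 49 62 88130177214225214200172124 73 40 32 30 35 41
151  31 35 39 40 39 40 41 40 40 39 33 35 42 51 57 70 89119162181182156137134134111 75 48 39 39 40 42
152  31 37 38 41 42 39 40 41 38 41 44 53 71 96110119139167187184140 97 77 74 79 71 58 49 42 44 42 44
153  31 34 40 41 38 42 38 38 42 41 56 76110150176190202218227177119 71 51 41 42 42 38 35 31 33 32 30
154  33 36 40 
[... 1103 characters left out ...]
4 26 24 33 49 82124158161126 96 80 62 54 44 40 35 35 34 37 36 36 39 37 41 41 39 39 39 38 39 39
166  25 25 26 28 37 52 77109144156134110 81 60 44 36 28 29 31 32 36 38 35 38 39 39 38 41 38 39 38 41
167  24 26 26 27 30 37 47 67 92124144130 90 59 39 31 24 20 24 27 25 27 30 34 35 35 39 38 38 40 39 38
168  26 28 29 32 33 36 39 43 55 73 94 94 66 41 30 28 25 28 23 26 24 24 26 23 28 33 35 33 35 38 38 37
169  33 35 34 34 32 33 35 40 41 46 52 51 42 30 28 26 25 25 26 23 25 26 23 25 23 25 27 26 28 34 36 35
170  34 35 35 37 42 44 40 39 39 35 34 32 30 25 25 27 25 25 26 26 24 25 26 24 22 26 26 26 26 27 27 34
171  43 45 46 51 61 63 60 49 38 32 31 26 25 23 26 26 25 25 26 26 25 26 27 24 23 25 23 24 23 26 24 24
```

```bash
python3 - <<'E'
s=open("fit2.py").read()
s=s.replace('("s3.npy",[.5679,.1006,.1786],3.062,(200,220,282,300))','("s6.npy",[.5267,-.1753,.2384],.692,(153,171,321,342))').replace("(26,28,30,32,34)","()")
s+='''
for t in (28,30,32,34,36,38):
    c=cost;v=[]
    for a in range(-3,4):
        for b in range(-3,4): v.append((cost(np.r_[x[0]+a,x[1]+b,x[2],t,x[4:]],True)[3],a,b))
    print(t,min(v))
P=np.array(F[3][1])+[0,0,.018]
for t in (28,30,32,34,36,38):
    q=proj("side",place(P,np.radians(t),.692,np.array([[0,0,0],[0,0,.05]]),.091));d=q[1]-q[0];print(t,np.degrees(np.arctan2(d[0],-d[1])))
o,dz,a,t3,t45=x[:5];th=np.radians(t3)
az=.692;up=np.array([-np.sin(th)*np.cos(az),-np.sin(th)*np.sin(az),np.cos(th)])
U=np.array([o*1e-3*np.cos(az),o*1e-3*np.sin(az),.013+dz*1e-3])+a*1e-3*(up-[0,0,1])-.091*up
print("underside rel TCP: along az",U[:2]@[np.cos(az),np.sin(az)],"z",U[2])
'''
open("fit3.py","w").write(s)
E
python3 fit3.py
```

```text
[ 5.98  4.83 -4.78 33.72 25.47 12.25 37.47  0.97] 1011.5923335012828 [164. 333. 272. 214.]
[ 5.97  4.83 -4.77 33.73 25.47 12.27 37.47  0.97] 1010.6490201447355 [164. 332. 271. 214.]
28 (np.float64(323.7052716539637), 3, 2)
30 (np.float64(218.35774609281438), 3, 2)
32 (np.float64(214.7363560417478), 2, 1)
34 (np.float64(224.389083511352), 0, 0)
36 (np.float64(247.12468060405817), -1, -1)
38 (np.float64(270.55229792320347), -3, -2)
28 34.459650383212484
30 36.32971338787173
32 38.18942720298483
34 40.039485810392556
36 41.88060974481727
38 43.71354308777487
underside rel TCP: along az 0.05914693895035645 z -0.057048425847193794
```

Request:
play_rows --motion '[{"tx": 0,"ty": 0,"tz": 0,"yaw": -8},{"tx": 0,"ty": 0,"tz": 0,"yaw": -16},{"tx": 0,"ty": 0,"tz": 0,"yaw": -24},{"tx": 0,"ty": 0,"tz": 0,"yaw": -32},{"tx": 0,"ty": 0,"tz": 0,"yaw": -40},{"tx": 0,"ty": 0,"tz": 0,"yaw": -48},{"tx": 0,"ty": 0,"tz": 0,"yaw": -52.5},{"tx": 0.003,"ty": -0.001,"tz": -0.01,"yaw": -52.5}]'

```text
t: 18.9
ee_pos: [0.5308, -0.1769, 0.2298]
orientation: [3.141, -0.004, -0.226]
contact_force: [0.5, 0.5, -0.2]
finger_gap: 0.0293
grasp_force: 79.3
```

Request:
play_rows --motion '[{"tx": 0.001,"ty": 0,"tz": -0.008,"yaw": 0},{"tx": 0.002,"ty": 0,"tz": -0.016,"yaw": 0},{"tx": 0.002,"ty": 0,"tz": -0.024,"yaw": 0},{"tx": 0.002,"ty": 0,"tz": -0.03,"yaw": 0},{"tx": 0.002,"ty": 0,"tz": -0.036,"yaw": 0},{"tx": 0.002,"ty": 0,"tz": -0.036,"yaw": 0},{"tx": 0.002,"ty": 0,"tz": -0.036,"yaw": 0}]'

```text
t: 19.6
ee_pos: [0.5317, -0.1773, 0.1924]
orientation: [3.142, 0.0, -0.228]
contact_force: [0.2, -0.2, -0.8]
finger_gap: 0.0291
grasp_force: 79.3
```

```bash
python3 - <<'E'
from h import *
o=bot.get_obs();g=bot.grab_frame("side");f=bot.grab_frame("top");np.save("s7.npy",g)
tcp=np.array(o["ee_pos"]);az=o["orientation"][2];print(tcp.round(4),np.degrees(az),o["contact_force"])
k=8;big=cv2.resize(g[140:200,300:350],None,fx=k,fy=k,interpolation=0)
W=np.array([.612,-.195,.1]);d=np.array([np.cos(-.2257),np.sin(-.2257),0]);n=-d*np.sin(np.radians(35))+[0,0,np.cos(np.radians(35))]
U=tcp+.059*np.array([np.cos(az),np.sin(az),0])-[0,0,.059]
print("U-W along n",(U-W)@n,"rest",(U-W)-((U-W)@n)*n)
th=np.radians(33.5)
def dr(q,c): cv2.polylines(big,[((q-[300,140]+.5)*k).astype(np.int32)],True,c)
for z,r in((0,.017),(.0115,.017),(.037,.017),(.05,.017),(.07,.016)): dr(proj("side",place(U,th,az,ring(z,r),0)),(0,255,0))
dr(proj("side",place(W+.04*n,np.radians(35),-.2257,ring(0,.017),0)),(0,0,255))
e=np.cross(n,d);e/=np.linalg.norm(e);x=np.cross(e,n)
dr(proj("side",np.array([W+.037*(a*x+b*e) for a,b in((1,1),(1,-1),(-1,-1),(-1,1))])),(0,255,255))
t=cv2.resize(f[165:225,330:380],None,fx=k,fy=k,interpolation=0)
cv2.imwrite("pics/fin.png",np.hstack([big,t])[:,:,::-1])
E
```

```text
[ 0.5317 -0.1773  0.1924] -13.04685979072401 [ 0.1992872  -0.18387289 -0.80579973]
U-W along n 0.04065575711839894 rest [-9.01291928e-05 -8.49571409e-04  7.16180262e-05]
```

View pics/fin.png

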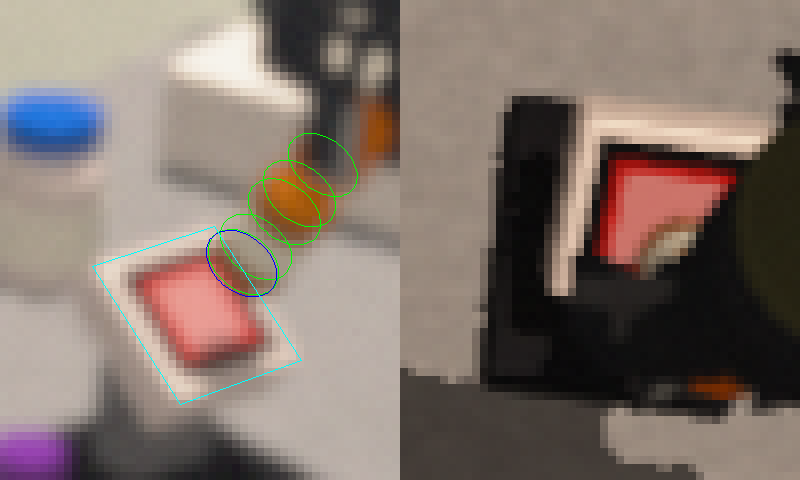

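```bash
python3 - <<'E'
from h import *
tcp=np.array([.5317,-.1773,.1924]);az=np.radians(-13.05);th=np.radians(33.5)
U=tcp+.059*np.array([np.cos(az),np.sin(az),0])-[0,0,.059]
d=np.array([np.cos(az),np.sin(az),0]);e=np.array([-d[1],d[0],0])
obs=np.array([(240,265),(250,240),(268,225),(290,218)])/8+[330,165]-.5
def r(p):
    q=proj("top",place(U+p[0]*d+p[1]*e,th,az,np.vstack([ring(0,.017)]),0)).astype(np.float32)
    return [cv2.pointPolygonTest(q.reshape(-1,1,2),tuple(map(float,o)),True) for o in obs]
print(np.round(r([0,0]),2)); R=least_squares(r,[0,0],diff_step=1e-4,x_scale=.001);print(R.x,np.round(R.fun,2))
W=np.array([.612,-.195,.1]);n=-d*np.sin(np.radians(35))+[0,0,np.cos(np.radians(35))]
print("top-view W centroid proj",proj("top",W),proj("side",W))
g=np.load("s7.npy");H=cv2.cvtColor(g,cv2.COLOR_RGB2HSV).astype(int)
for rr in range(158,180): print(rr,"".join("%4d"%H[rr,q,1]for q in range(322,346)))
print(proj("side",place(U,th,az,ring(0,.017),0))[::6].round(1).tolist())
E
```

```text
[0.77 1.17 1.03 0.47]
[1.52587891e-08 0.00000000e+00] [0.77 1.17 1.03 0.47]
top-view W centroid proj [[362.44103112 192.01851179]] [[324.23841797 178.71905709]]
158   41  40  38  38  38  39  38  40  38  38  41  39  44  54  77 110 115  54  22   9  27  36  89 164
159   39  37  39  39  41  36  40  40  38  39  42  44  56  72  99 134 124  63  16  17  23  43  95 159
160   34  35  36  40  39  37  40  40  36  41  48  66  90 116 139 162 137  71  21  11  25  47 100 131
161   31  34  35  35  35  37  38  39  40  46  67 103 138 168 190 188 153  96  61  36  32  55  95 102
162   24  27  28  30  34  32  33  35  42  56  89 136 184 217 230 211 168 133 102  69  60  67  80  74
163   25  26  26  24  25  31  28  33  42  68 116 170 215 218 224 224 204 182 151 114  84  74  66  58
164   24  26  25  25  26  26  26  34  50  80 127 187 215 230 234 240 239 232 186 140  92  64  52  46
165   25  26  26  25  26  26  27  34  55  80 128 188 217 228 240 231 239 239 189 131  82  58  43  39
166   26  26  27  27  27  25  32  38  48  74 118 171 201 210 239 231 236 233 182 131  74  49  41  39
167   26  27  26  30  31  30  
[... 775 characters left out ...]
26
175  108 102 100 100 108 127 145 157 145 112  97  78  59  42  29  26  25  26  26  27  25  26  26  26
176   96  95  93  95 100 112 128 142 130  92  75  61  47  34  25  27  23  27  26  26  26  26  25  25
177   94  95  93  94  95 103 116 132 117  70  55  43  35  28  26  25  23  25  27  26  27  27  26  25
178   96  95  93  95  94  98 109 126 116  71  47  39  33  24  25  25  27  27  24  24  28  25  24  23
179  102  96  92  93  93  95 100 115 124  89  52  40  34  29  27  25  27  26  26  28  26  26  27  26
[[327.3, 168.4], [325.9, 169.5], [325.6, 171.4], [326.5, 173.5], [328.3, 175.3], [330.7, 176.3], [332.8, 176.1], [334.1, 174.9], [334.3, 172.9], [333.3, 170.8], [331.4, 169.1], [329.1, 168.2]]
```

The final picture shows the projected head outline on the reader and the bottle's base facing the window. Both views put the base about 2 mm off in −x and −y, so I correct that and let it settle.

Request:
play_rows --motion '[{"tx": 0.001,"ty": 0.001,"tz": 0,"yaw": 0},{"tx": 0.002,"ty": 0.002,"tz": 0,"yaw": 0},{"tx": 0.002,"ty": 0.002,"tz": 0,"yaw": 0},{"tx": 0.002,"ty": 0.002,"tz": 0,"yaw": 0},{"tx": 0.002,"ty": 0.002,"tz": 0,"yaw": 0},{"tx": 0.002,"ty": 0.002,"tz": 0,"yaw": 0},{"tx": 0.002,"ty": 0.002,"tz": 0,"yaw": 0},{"tx": 0.002,"ty": 0.002,"tz": 0,"yaw": 0}]'

```text
t: 20.5
ee_pos: [0.5337, -0.1753, 0.1923]
orientation: [3.142, 0.0, -0.228]
contact_force: [-1.4, 0.7, -0.5]
finger_gap: 0.0289
grasp_force: 79.3
```

```bash
python3 - <<'E'
from h import *
o=bot.get_obs();print(o["t"],o["ee_pos"],o["finger_gap"])
g0=np.load("s7.npy").astype(int);g=bot.grab_frame("side").astype(int);print("change",np.abs(g-g0)[155:180,320:345].mean())
print(bot.sign_off())
E
```

```text
20.5 [ 0.53365465 -0.17529893  0.19234852] 0.028932541706991884
change 4.996266666666667
the job is handed in; nothing more can be done
None
```

I handed the job in at about 20.5 s with the orange bottle held still in front of the reader window: underside about 40 mm away, centred to within a few mm, and tilted about 33–34° by my image fit (35° asked); I never saw the verdict and did not check the other bottles, flask or beaker at the end.

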